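# Load the granule dosing station and lock its cover

### The arm

A 6-joint arm with a two-finger parallel gripper is mounted at the origin on the work surface; the furniture and walls round the work are solid. World frame = base frame: x ahead of the robot, y to its left, z up, the work surface at z = 0. Lengths are in m, angles in rad, forces in N, time in s.
With the tool pointing down it reaches from about 0.35 to 0.775 m from the base axis. Payload 7.3 kg.
Tool frame: the origin (TCP) lies at the very end of the fingers, on their centre line; the grasp point (between the pads) lies 19 mm behind it; z points along the fingers, y is the line along which they close (so a half turn about z gives the same grasp; the last joint's range is limited). The gripper opens to 92 mm and grips with 3 to 60 N. Pads are 19 mm wide; open, the fingers measure 130 mm over their backs; the gripper's body (75 mm by 190 mm) begins 47 mm behind the grasp point.
Start: joints at [1.043, 0.342, 1.524, -0, 1.275, -0.146], TCP at [0.196, 0.487, 0.227] pointing down, gripper open.
Joint ranges: [-2.53, 2.53], [-0.77, 2.02], [0.04, 2.7], [-1, 4.14], [0.28, 2.66], [-3.11, 3.11]. Speed limits (rad/s): [2.57, 2.57, 3.14, 3.14, 3.14, 3.14].

### API

Orientations are given as [roll, pitch, yaw] about the fixed x, y, z axes, in that order (R = Rz(yaw) Ry(pitch) Rx(roll)).
In Python, from cell import robot gives the robot as it stands.
- The arm moves only by the tool apply_moves, never from a script. Its argument "rows" is a list of rows, each an object with "xyz": the shift along the tool's x, y, z in mm, a list of three; "turn": the turn about the tool's z in rad. A call has 1 to 10 rows; each row shifts and turns the commanded pose from where the row before left it, along the tool's axes as they then stand; what a row does not reach is not made up. A row lasts 1/8 s, in which the tool goes at most 62.5 mm and 10.7 degrees, less where a joint would pass 70% of its speed; a pose out of reach is approached as far as the arm can. A call with a gripper value outside its range is refused whole. "gripper" is the opening, from 0 (shut) to 1 (fully open), set as the call begins (left out, the last holds). The fingers move at their own pace and stop on an object; "newtons" is the grip in N (left out, the last holds). Time passes only in rows, so rows that do not move let the fingers close. It gives the time, the measured TCP pose, the force and the opening at its end, in the units of the state.
- robot.observe(): the state, without advancing time (a new reading comes with each control period).
- robot.read_camera(name): name is "side" or "top" or "wrist"; returns a dict with "frame" (480x640x3 uint8, blue, green, red), "mtx" (3x3 intrinsics, pixels), "R" (3x3) and "t" (3): a world point X has camera coordinates R X + t; the wrist camera has in their place "T_tool_cam" (4x4, takes a point from camera to tool coordinates, whose origin is the TCP and whose axes are the flange's). Camera axes: x right, y down, z forward; pixel columns grow to the right and rows downward; lengths in m; the calibration is good to about 2 mm. A picture is of the moment at which its call begins: read the wrist's pose just before it. There is no depth.
- robot.hand_in(): hands the job in, once; it reports no verdict.
The state is a dict: "time": time; "qpos": joint angles; "qvel": joint speeds; "joint_efforts": joint torques, N m; "tool_pos": TCP position; "tool_rot": TCP orientation; "contact_force": force on the tool from outside, world axes, zero at the start; "torque": the same for the moment, N m; "opening": finger opening in m.
Only numpy, scipy, OpenCV 4.12 (cv2) and the standard library are available. Lean on these libraries where they do the work, as an engineer would, in place of code of your own. Each camera call takes 0.05 s, during which the arm holds its last target. There are 200 camera calls.

### The job

Mount every granule canister that stands on the table in a socket of its own in the dosing station, any canister in any socket: lugs into the slots, push it down against the spring, give it a quarter turn either way, and let it spring up into its catch. When all are locked, lower the cover gently until it is shut, then take the headed pin from its wooden block and push it down through the cover's tab and the ledge below until its head sits on the tab. Do not let the cover slam, and do not knock over the jars and the stamp that stand about.

Things in the scene. Friction and masses are not known exactly. Their poses are not given: they have to be found in the camera images.
- canister_0: white canister with steel foot, bottom-heavy, upright at the start, 66 mm tall, 0.14 kg; may be absent. Origin: centre of its underside, z up. Barrel 40 mm across (foot tapers to 36 in the lowest 9 mm); two lugs along its x, 56 mm over both, 10 wide, 10 to 16 mm up; flange 47 mm across, 36 to 42 mm up; on top a grip bar, 42 to 66 mm up, 44 mm long along x (in line with the lugs), 22 mm thick along y. Half a turn leaves it the same
- canister_1: white canister with steel foot, bottom-heavy, upright at the start, 66 mm tall, 0.14 kg; may be absent. Origin: centre of its underside, z up. Barrel 40 mm across (foot tapers to 36 in the lowest 9 mm); two lugs along its x, 56 mm over both, 10 wide, 10 to 16 mm up; flange 47 mm across, 36 to 42 mm up; on top a grip bar, 42 to 66 mm up, 44 mm long along x (in line with the lugs), 22 mm thick along y. Half a turn leaves it the same
- canister_2: white canister with steel foot, bottom-heavy, upright at the start, 66 mm tall, 0.14 kg; may be absent. Origin: centre of its underside, z up. Barrel 40 mm across (foot tapers to 36 in the lowest 9 mm); two lugs along its x, 56 mm over both, 10 wide, 10 to 16 mm up; flange 47 mm across, 36 to 42 mm up; on top a grip bar, 42 to 66 mm up, 44 mm long along x (in line with the lugs), 22 mm thick along y. Half a turn leaves it the same
- station: dosing station, fixed: white open-topped housing 180 mm (x, front to back) by 300 mm (y), 105 mm high, walls 5 mm. Origin: centre of its underside, on the table; the front, with the hasp ledge, looks to its -x; z up. Inside, three round sockets in a row along y, 90 mm apart, all alike (see the socket points)
- socket_left (a point): left socket (station's +y side): its axis, on the plate's top, 48 mm above the table, 30 mm in front of the station's origin. Plate 40 to 48 mm above the table, bore 43 mm, two slots along the station's x, 15 mm wide, reaching 30 mm from the axis and more. A canister set in (its x along the station's x) rests on a sprung plunger, underside 34 mm above the table
- socket_mid (a point): middle socket, same. Pushed down until the underside is below 24 mm above the table (stop at 20 mm), the canister can be turned either way; the spring pushes back with 4 N at first, 9 N at 24 mm, 11 N at the stop
- socket_right (a point): right socket (-y side), same. Turned 90 degrees (canister's x along the station's y, within 5 degrees) and let up, the canister springs up into a 4 mm deep catch and is locked, underside 28 mm above the table
- cover (a joint): flat metal cover, hinged on the housing's rear top edge, rad: 0 shut (flat on the housing), about 1.8 when it stands open leaning back. Stays where it is left (hinge friction about 0.35 N m: lowered by pressing on its back, some 3 N)
- cover_hinge (a point): middle of the cover's hinge line, which runs along the station's y; 105 mm above the table, 90 mm behind the station's origin
- cover_edge (a point): middle of the cover's free edge, on its outer (upper when shut) face, 180 mm from the hinge line and 8 mm off the face that lies on the housing. The cover is 300 mm wide, 8 mm thick; beyond this edge a tab 50 mm wide sticks out 36 mm more, with a 13 mm hole 21 mm out from the edge
- hasp (a point): centre of the 13 mm hole in the ledge on the station's front, on the ledge's top, 103 mm above the table; 111 mm in front of the station's origin. Ledge 10 mm thick. With the cover shut the tab lies over it with its hole in line, tab top 113 mm above the table
- pin: steel pin with a black knob, standing in its block at the start. Origin: tip of the shaft; z up. Shaft 9 mm across and 42 mm long with tapered tip, head collar 24 mm across from 42 to 46 mm, knob 18 mm across from 46 to 68 mm. Seated in the hasp its tip is 71 mm above the table
- pin_holder: wooden block 60 x 60 mm, 50 mm high, fixed; origin: centre of its underside. The pin stands in its middle hole with the collar on the block's top (tip 8 mm above the table)
- herb_jar: bystander: blue and white porcelain jar, 59 mm across, 76 mm tall; origin: centre of its underside
- spice_jar: bystander: spice jar, 46 mm across, 106 mm tall; origin: centre of its underside
- spice_jar_back: bystander: spice jar, 44 mm across, 105 mm tall; origin: centre of its underside
- stamp: bystander: wooden hand stamp, 27 x 44 mm, 69 mm tall; origin: centre of its underside

How it is judged:
On the way, in this order (a step that is already met when the one before it is completed fails the run):
1. every canister present is locked in a socket and let go, the cover still open ((horizontal distance between canister_0 and socket_left below 0.006 m or horizontal distance between canister_0 and socket_mid below 0.006 m or horizontal distance between canister_0 and socket_right below 0.006 m) and z of canister_0 in the frame of station between 0.024 and 0.032 m and angle between the x axis of each of canister_0, canister_1, canister_2 and the y axis of station, either way round below 0.25 rad and angle between each of canister_0, canister_1, canister_2's own z axis and vertical below 0.12 rad and (horizontal distance between canister_1 and socket_left below 0.006 m or horizontal distance between canister_1 and socket_mid below 0.006 m or horizontal distance between canister_1 and socket_right below 0.006 m) and z of canister_1 in the frame of station between 0.024 and 0.032 m and (horizontal distance between canister_2 and socket_left below 0.006 m or horizontal distance between canister_2 and socket_mid below 0.006 m or horizontal distance between canister_2 and socket_right below 0.006 m) and z of canister_2 in the frame of station between 0.024 and 0.032 m and contact force between the fingers and canister_0 below 0.1 N and contact force between the fingers and canister_1 below 0.1 N and contact force between the fingers and canister_2 below 0.1 N and value of joint cover above 0.6 rad), for 0.2 s.
2. the cover is shut, the pin not yet in (value of joint cover below 0.035 rad and horizontal distance between pin and hasp above 0.03 m), for 0.2 s.
3. the pin is home through tab and ledge (horizontal distance between pin and hasp below 0.006 m and z of pin in the frame of station between 0.067 and 0.0745 m and angle between pin's own z axis and vertical below 0.15 rad), for 0.2 s.
At the end, for the whole second after the job is handed in: each canister locked: within 6 mm of a socket axis, underside 24 to 32 mm above the table, grip bar along the socket row (0.25 rad), upright (0.12 rad); cover shut (under 0.035 rad); pin upright (0.15 rad), within 6 mm of the hasp hole, tip 67 to 74.5 mm above the table; all at rest, let go (all of step 3 and (horizontal distance between canister_0 and socket_left below 0.006 m or horizontal distance between canister_0 and socket_mid below 0.006 m or horizontal distance between canister_0 and socket_right below 0.006 m) and z of canister_0 in the frame of station between 0.024 and 0.032 m and angle between the x axis of each of canister_0, canister_1, canister_2 and the y axis of station, either way round below 0.25 rad and angle between each of canister_0, canister_1, canister_2's own z axis and vertical below 0.12 rad and (horizontal distance between canister_1 and socket_left below 0.006 m or horizontal distance between canister_1 and socket_mid below 0.006 m or horizontal distance between canister_1 and socket_right below 0.006 m) and z of canister_1 in the frame of station between 0.024 and 0.032 m and (horizontal distance between canister_2 and socket_left below 0.006 m or horizontal distance between canister_2 and socket_mid below 0.006 m or horizontal distance between canister_2 and socket_right below 0.006 m) and z of canister_2 in the frame of station between 0.024 and 0.032 m and value of joint cover below 0.035 rad and linear speed of pin below 0.02 m/s and contact force between the fingers and anything else below 0.1 N); the robot touches nothing.
It fails at once if the cover slams (falls faster than 3 rad/s) (velocity of joint cover below -3 rad/s).
It fails at once if a bystander is knocked over (angle between herb_jar's own z axis and vertical above 0.7 rad).
It fails at once if a bystander is knocked over (angle between spice_jar's own z axis and vertical above 0.7 rad).
It fails at once if a bystander is knocked over (angle between spice_jar_back's own z axis and vertical above 0.7 rad).
It fails at once if a bystander is knocked over (angle between stamp's own z axis and vertical above 0.7 rad).
Of canister_0, canister_1, canister_2 only 2 to 3 are there at a start; the rules pass over those that are not, and their reading is None.
At some moment in a run one of canister_0, canister_1, canister_2 may be knocked a few centimetres aside while the robot is not near it.
It also fails if it takes over 210 s, if anything falls off the work surface, if the arm or the gripper's body presses on something with over 40 N, if the wrist force passes 120 N, or if a joint passes its speed limit or range.

## Working session

There is one attempt and no reset: what is moved stays moved. The work goes in short steps, Python scripts to look and compute and a tool call to move; the robot and the scene stay as the last step left them, time stands still between calls to the robot, and variables do not carry over. Pictures are saved under pics/ and viewed, on a budget of 14 in all, crops included, one or two more only if the job needs it, and the job is handed in when it is done.

Besides the shell and the picture viewer there is one more tool, called after "Request:" as name(argument=value, ...), one argument or row to a line, values as JSON. apply_moves: Moves the arm, as the interface text tells. Its arguments: {"type":"object","properties":{"rows":{"type":"array"},"gripper":{"type":"number"},"newtons":{"type":"number"}},"required":["rows"]}

```bash
ls; mkdir -p pics
python3 - <<'E'
from cell import robot
import cv2,numpy as np
o=robot.observe(); print({k:np.round(v,3) for k,v in o.items()})
for n in ("top","side"):
    c=robot.read_camera(n); cv2.imwrite(f"pics/{n}0.png",c["frame"]); print(n,c["mtx"].tolist(),np.round(c["R"],4).tolist(),np.round(c["t"],4).tolist())
c=robot.read_camera("wrist"); print(c["mtx"].tolist(),np.round(c["T_tool_cam"],4).tolist())
E
```

```text
pics
{'time': np.float64(0.0), 'qpos': array([ 1.043,  0.343,  1.525, -0.   ,  1.275, -0.146]), 'qvel': array([ 0.   ,  0.   , -0.   ,  0.   ,  0.   ,  0.002]), 'joint_efforts': array([ -0.   , -43.122, -24.422,   0.072,   0.056,  -0.   ]), 'tool_pos': array([0.195, 0.487, 0.226]), 'tool_rot': array([-3.14, -0.  ,  2.76]), 'contact_force': array([ 0.04 ,  0.166, -0.414]), 'torque': array([-0.014, -0.051, -0.025]), 'opening': np.float64(0.092)}
top [[558.0922755148025, 0.0, 319.12254950740146], [0.0, 558.0922755148025, 231.51678007074963], [0.0, 0.0, 1.0]] [[0.0399, -0.9992, 0.0032], [-0.9771, -0.0397, -0.2093], [0.2092, 0.0053, -0.9779]] [-0.0435, 0.5073, 1.4788]
side [[488.6597206721272, 0.0, 312.9993532781781], [0.0, 488.6597206721272, 234.23938601834905], [0.0, 0.0, 1.0]] [[0.9988, 0.0481, -0.0098], [0.011, -0.4132, -0.9106], [-0.0478, 0.9094, -0.4133]] [-0.4803, 0.0815, 1.4202]
[[375.0481212520457, 0.0, 314.65476719318], [0.0, 375.0481212520457, 242.9964694389072], [0.0, 0.0, 1.0]] [[-0.0004, -0.9649, -0.2626, 0.0696], [1.0, -0.0004, 0.0, -0.0003], [-0.0002, -0.2626, 0.9649, -0.1587], [0.0, 0.0, 0.0, 1.0]]
```

View pics/top0.png

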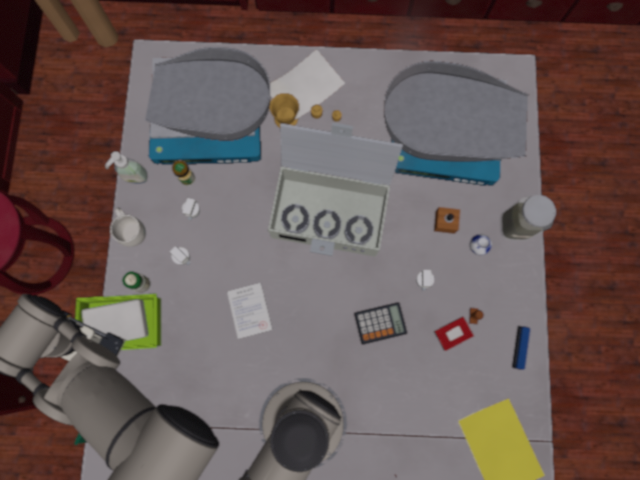

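View pics/side0.png

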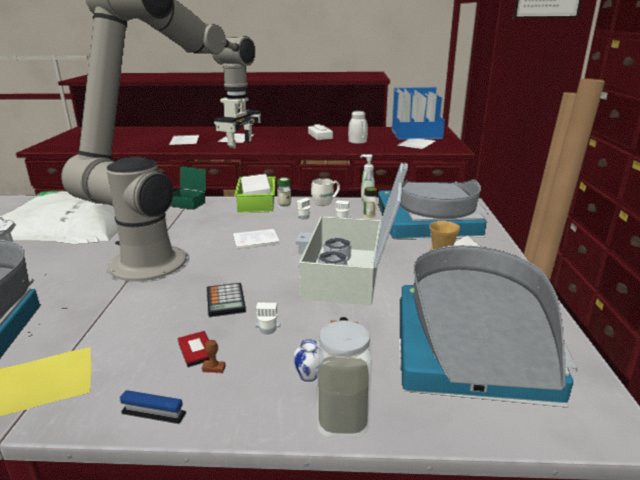

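```bash
cat > h.py <<'E'
from cell import robot
import cv2,numpy as np
from scipy.spatial.transform import Rotation as Ro
def ray(K,Rm,t,uv,z):
    d=Rm.T@np.linalg.inv(K)@np.r_[uv,1]; c=-Rm.T@t
    return c+d*(z-c[2])/d[2]
def cam(n):
    o=robot.observe(); c=robot.read_camera(n)
    if n=="wrist":
        T=np.eye(4);T[:3,:3]=Ro.from_euler("xyz",o["tool_rot"]).as_matrix();T[:3,3]=o["tool_pos"]
        W=np.linalg.inv(T@c["T_tool_cam"]); c["R"],c["t"]=W[:3,:3],W[:3,3]
    return c
def pix(c,uv,z): return ray(c["mtx"],c["R"],c["t"],uv,z)
def proj(c,X):
    p=c["mtx"]@(c["R"]@np.asarray(X,float)+c["t"]); return p[:2]/p[2]
def to(x,y,z=None,yaw=None,pose=None):
    """tool-frame shift (mm) and turn from current pose to the target; pointing down"""
    o=robot.observe(); p=np.array(pose[0] if pose else o["tool_pos"]); w=pose[1] if pose else o["tool_rot"][2]
    z=p[2] if z is None else z
    d=np.array([x,y,z])-p; ex=np.array([np.cos(w),np.sin(w),0]);ey=np.array([np.sin(w),-np.cos(w),0])
    tr=0 if yaw is None else -((yaw-w+np.pi/2)%np.pi-np.pi/2)
    print("shift",np.round([d@ex*1e3,d@ey*1e3,-d[2]*1e3],1),"turn %.3f"%tr,"pose",np.round(o["tool_pos"],4),"rot",np.round(o["tool_rot"],3),"q6 %.2f"%o["qpos"][5],"t %.1f"%o["time"])
E
python3 - <<'E'
from h import *
c=cam("top")
for n,uv,z in [("sL",(295,217),.048),("sM",(327,224),.048),("sR",(358,230),.048),("hasp",(321,246),.103),("c0",(191,206),.066),("c1",(180,254),.066),("c2",(426,278),.066),("pin",(451,217),.11),("herb",(480,243),.07),("stamp",(476,314),.06),("sp",(132,280),.1),("sp2",(181,168),.1),
 ("FL",(272,232),.105),("FR",(380,250),.105),("BR",(388,186),.105),("BL",(281,168),.105)]:
    print(n,np.round(pix(c,uv,z),3))
E
```

```text
sL [0.548 0.045 0.048]
sM [ 0.532 -0.044  0.048]
sR [ 0.519 -0.13   0.048]
hasp [ 0.459 -0.03   0.103]
c0 [0.563 0.332 0.066]
c1 [0.429 0.349 0.066]
c2 [ 0.39  -0.314  0.066]
pin [ 0.55  -0.372  0.11 ]
herb [ 0.491 -0.46   0.07 ]
stamp [ 0.301 -0.448  0.06 ]
sp [0.35 0.46 0.1 ]
sp2 [0.66 0.36 0.1 ]
FL [0.491 0.101 0.105]
FR [ 0.454 -0.186  0.105]
BR [ 0.631 -0.204  0.105]
BL [0.67  0.087 0.105]
```

Run:
```python
from h import *
to(.45,.32,.226,-.164)
```

```text
shift [-298.4  -60.2    0.3] turn -0.218 pose [0.1955 0.487  0.2263] rot [-3.141 -0.     2.76 ] q6 -0.15 t 0.2
```

Request:
apply_moves(
  rows=[
    {"xyz": [-40,-8,0],"turn": 0},
    {"xyz": [-40,-8,0],"turn": 0},
    {"xyz": [-40,-8,0],"turn": 0},
    {"xyz": [-40,-8,0],"turn": 0},
    {"xyz": [-40,-8,0],"turn": 0},
    {"xyz": [-40,-8,0],"turn": 0},
    {"xyz": [-40,-8,0],"turn": 0},
    {"xyz": [-18,-4,0],"turn": -0.109},
    {"xyz": [0,0,0],"turn": -0.109},
    {"xyz": [0,0,0],"turn": 0},
  ],
  gripper=0.5,
)

```text
time: 1.45
tool_pos: [0.4499, 0.3203, 0.2264]
tool_rot: [-3.141, -0.0, 2.976]
contact_force: [-0.1, -0.7, -0.5]
opening: 0.0462
```

Run:
```python
from h import *
to(.45,.32,.226,-.164)
c=cam("wrist"); cv2.imwrite("pics/w1.png",c["frame"])
np.savez("w1",mtx=c["mtx"],R=c["R"],t=c["t"])
```

```text
shift [-0.2 -0.2  0.4] turn -0.001 pose [0.4499 0.3203 0.2264] rot [-3.141 -0.     2.976] q6 -0.93 t 1.4
```

View pics/w1.png

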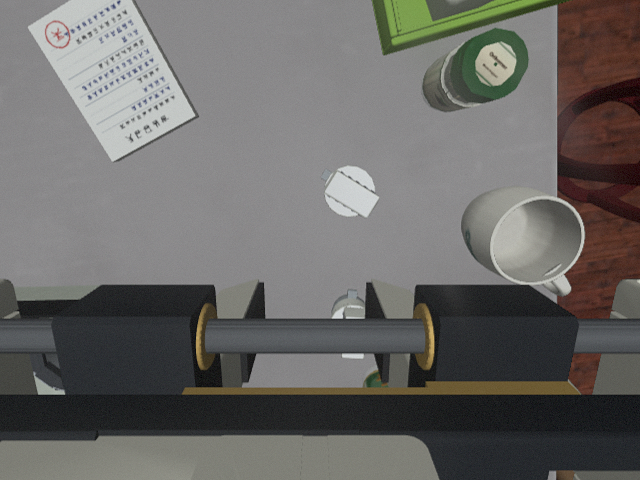

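Run:
```python
from h import *
f=cv2.imread("pics/w1.png"); 
cv2.imwrite("pics/w1c.png",cv2.resize(f[155:230,310:395],None,fx=8,fy=8,interpolation=cv2.INTER_CUBIC))
```

```text
(no output)
```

View pics/w1c.png

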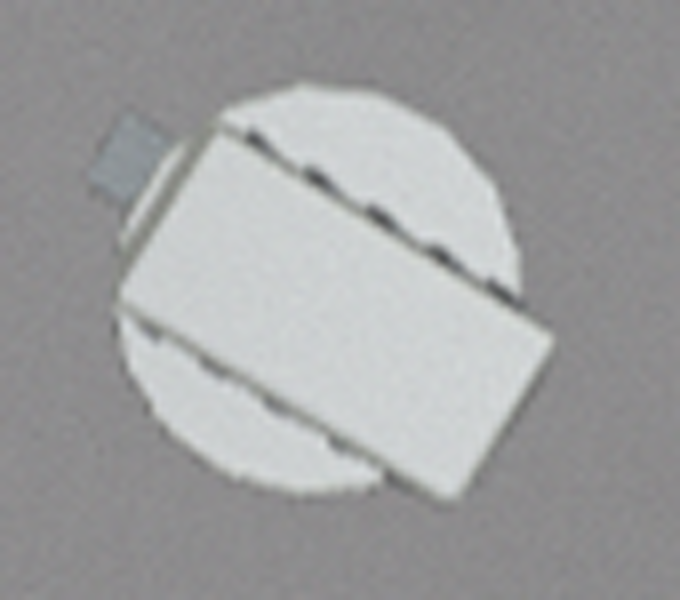

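```bash
cat >> h.py <<'E'
def bar(c,corners,z=.066):
    P=np.array([pix(c,u,z)[:2] for u in corners]); ctr=P.mean(0)
    d=P[1]-P[0]+P[2]-P[3]; d2=P[3]-P[0]+P[2]-P[1]
    print("centre",np.round(ctr,4),"yaw %.3f"%np.arctan2(*d[::-1]),"len",np.round([np.linalg.norm(d)/2,np.linalg.norm(d2)/2],4)); return ctr,np.arctan2(*d[::-1])
E
python3 - <<'E'
from h import *
c=dict(np.load("w1.npz"))
q=np.array([(222,125),(552,340),(457,500),(118,302)])/8+[309.6,154.6]
ctr,y=bar(c,q)
to(*ctr,.12,y)
E
```

```text
centre [0.4295 0.3553] yaw 0.859 len [0.0424 0.0206]
shift [ 25.6  31.  106.6] turn -1.025 pose [0.4497 0.3205 0.2266] rot [-3.141 -0.     2.975] q6 -0.92 t 1.5
```

Request:
apply_moves(
  rows=[
    {"xyz": [26,31,30],"turn": 0},
    {"xyz": [0,0,20],"turn": -0.171},
    {"xyz": [0,0,20],"turn": -0.171},
    {"xyz": [0,0,20],"turn": -0.171},
    {"xyz": [0,0,17],"turn": -0.171},
    {"xyz": [0,0,0],"turn": -0.171},
    {"xyz": [0,0,0],"turn": -0.17},
    {"xyz": [0,0,30],"turn": 0},
    {"xyz": [0,0,30],"turn": 0},
    {"xyz": [0,0,13],"turn": 0},
  ],
)

```text
time: 2.75
tool_pos: [0.4281, 0.3552, 0.0453]
tool_rot: [3.141, -0.002, -2.281]
contact_force: [-0.3, -0.3, 0.2]
opening: 0.0461
```

Request:
apply_moves(
  rows=[
    {"xyz": [0,0,0],"turn": 0},
    {"xyz": [0,0,0],"turn": 0},
    {"xyz": [0,0,0],"turn": 0},
    {"xyz": [0,0,0],"turn": 0},
  ],
  gripper=0.1,
  newtons=35,
)

```text
time: 3.25
tool_pos: [0.4298, 0.3558, 0.0478]
tool_rot: [-3.141, 0.002, -2.28]
contact_force: [-0.0, -0.1, 5.4]
opening: 0.0221
```

Request:
apply_moves(
  rows=[
    {"xyz": [0,0,-25],"turn": 0},
    {"xyz": [0,0,-50],"turn": 0},
    {"xyz": [0,0,-50],"turn": 0},
    {"xyz": [0,0,-47],"turn": 0},
    {"xyz": [0,0,0],"turn": 0.171},
    {"xyz": [0,0,0],"turn": 0.171},
    {"xyz": [0,0,0],"turn": 0.171},
    {"xyz": [0,0,0],"turn": 0.171},
    {"xyz": [0,0,0],"turn": 0.171},
    {"xyz": [0,0,0],"turn": 0.17},
  ],
)

```text
time: 4.5
tool_pos: [0.4289, 0.3551, 0.2186]
tool_rot: [-3.141, -0.0, 2.972]
contact_force: [0.6, -0.7, -1.4]
opening: 0.0216
```

Run:
```python
from h import *
print(robot.observe()["opening"],robot.observe()["contact_force"])
to(.595,-.055,.22,-.164)
```

```text
0.0215951884872449 [ 0.58478552 -0.67853975 -1.39503133]
shift [-232.9 -376.2   -1.4] turn -0.006 pose [0.4289 0.3551 0.2186] rot [-3.141 -0.     2.972] q6 -0.85 t 4.5
```

Request:
apply_moves(
  rows=[
    {"xyz": [-26,-42,0],"turn": 0},
    {"xyz": [-26,-42,0],"turn": 0},
    {"xyz": [-26,-42,0],"turn": 0},
    {"xyz": [-26,-42,0],"turn": 0},
    {"xyz": [-26,-42,0],"turn": 0},
    {"xyz": [-26,-42,0],"turn": 0},
    {"xyz": [-26,-42,0],"turn": 0},
    {"xyz": [-26,-42,0],"turn": 0},
    {"xyz": [-25,-40,0],"turn": -0.006},
    {"xyz": [0,0,0],"turn": 0},
  ],
)

```text
time: 5.75
tool_pos: [0.5982, -0.0569, 0.218]
tool_rot: [-3.141, -0.0, 2.98]
contact_force: [0.1, -0.1, -2.4]
opening: 0.0215
```

Run:
```python
from h import *
to(.595,-.055,.22,-.164)
c=cam("wrist"); cv2.imwrite("pics/w2.png",c["frame"])
np.savez("w2",mtx=c["mtx"],R=c["R"],t=c["t"])
```

```text
shift [ 3.5  1.3 -2. ] turn 0.002 pose [ 0.5982 -0.0569  0.218 ] rot [-3.141 -0.     2.98 ] q6 -1.63 t 5.8
```

View pics/w2.png

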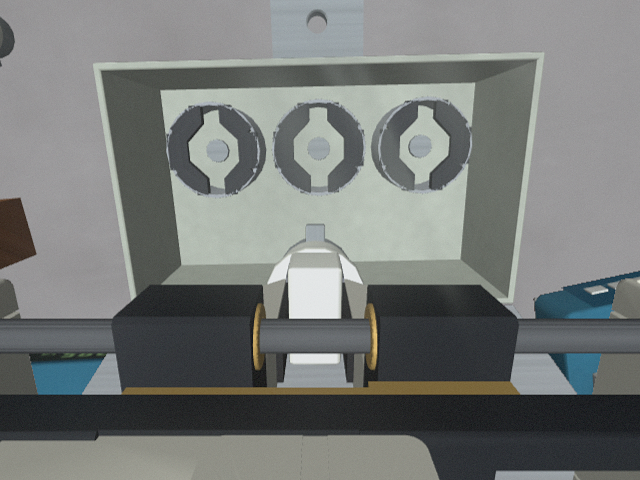

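Run:
```python
from h import *
c=dict(np.load("w2.npz"))
for n,uv,z in [("sL",(421,146),.048),("sM",(319.3,147),.048),("sR",(216.5,149.5),.048),("hasp",(317,20.5),.103),("FL",(543,53),.105),("FR",(95.5,64),.105)]:
    print(n,np.round(pix(c,uv,z),4))
# ring circle fits
f=cv2.imread("pics/w2.png"); g=cv2.cvtColor(f,cv2.COLOR_BGR2GRAY)
m=((g<125)&(g>40)).astype(np.uint8); m[:85]=0;m[205:]=0;m[:,:160]=0;m[:,480:]=0
n,l,s,ct=cv2.connectedComponentsWithStats(m)
for i in range(1,n):
    if s[i,4]>300: print(s[i],ct[i])
o=cv2.resize(f[85:210,155:485],None,fx=2.4,fy=2.4,interpolation=cv2.INTER_CUBIC); cv2.imwrite("pics/w2c.png",o)
# held canister: predicted lug & bar
p=robot.observe(); print(p["tool_pos"])
```

```text
sL [0.548  0.0422 0.048 ]
sM [ 0.5349 -0.043   0.048 ]
sR [ 0.5227 -0.1297  0.048 ]
hasp [ 0.4549 -0.0324  0.103 ]
FL [0.4984 0.1116 0.105 ]
FR [ 0.4571 -0.1819  0.105 ]
[160  85 185   5 503] [227.58648111  86.15904573]
[ 371   85  109  120 5348] [433.50934929 146.52075542]
[ 160   94  106  111 5173] [207.88594626 151.08757008]
[ 273  103   91   90 3743] [318.45845578 145.94549826]
[ 0.59760346 -0.05490154  0.21811358]
```

View pics/w2c.png

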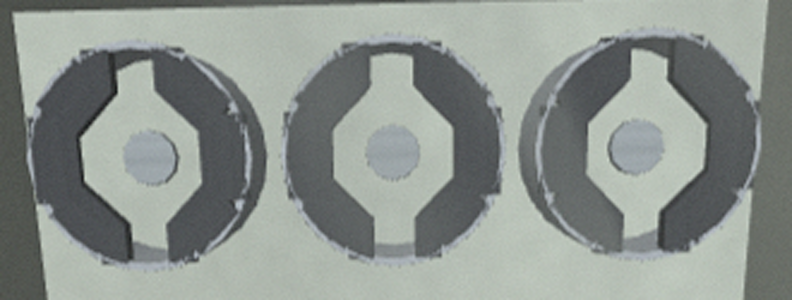

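Run:
```python
from h import *
c=dict(np.load("w2.npz"))
P=[pix(c,u,.048)[:2] for u in [(424.8,147.9),(319,148.75),(213.5,150)]]
H=pix(c,(317,20.5),.103)[:2]
FL=pix(c,(543,53),.105)[:2];FR=pix(c,(95.5,64),.105)[:2]
print(np.round(P,4),H)
# fit station pose
loc=np.array([[-.03,.09],[-.03,0],[-.03,-.09],[-.111,0],[-.09,.15],[-.09,-.15]]);W=np.array(P+[H,FL,FR])
for w in (slice(0,6),slice(0,3),slice(3,6)):
    L=loc[w];X=W[w];a=L-L.mean(0);b=X-X.mean(0)
    th=np.arctan2((a[:,0]*b[:,1]-a[:,1]*b[:,0]).sum(),(a*b).sum());R=np.array([[np.cos(th),-np.sin(th)],[np.sin(th),np.cos(th)]])
    o=X.mean(0)-R@L.mean(0);print("yaw %.4f"%th,"org",np.round(o,4),"res mm",np.round((X-(L@R.T+o))*1e3,1).tolist())
    print(" sockets",np.round(loc[:4]@R.T+o,4).tolist())
```

```text
[[ 0.5501  0.0453]
 [ 0.5362 -0.0435]
 [ 0.5227 -0.1323]] [ 0.45489082 -0.03237687]
yaw -0.1429 org [ 0.5661 -0.0479] res mm [[0.9, -0.2], [-0.2, 0.1], [-0.9, 0.4], [-1.3, -0.3], [0.1, -1.8], [1.4, 1.7]]
 sockets [[0.5492, 0.0454], [0.5364, -0.0436], [0.5236, -0.1327], [0.4562, -0.0321]]
yaw -0.1527 org [ 0.566  -0.0481] res mm [[0.0, -0.2], [-0.1, -0.0], [0.1, 0.2]]
 sockets [[0.55, 0.0454], [0.5364, -0.0435], [0.5227, -0.1325], [0.4563, -0.0312]]
yaw -0.1398 org [ 0.5662 -0.0477] res mm [[-1.4, -0.1], [0.5, -1.7], [0.9, 1.8]]
 sockets [[0.549, 0.0456], [0.5365, -0.0436], [0.5239, -0.1327], [0.4563, -0.0323]]
```

Run:
```python
from h import *
c=dict(np.load("w2.npz")); p=np.array([.5982,-.0569,.218]);w=2.98
ex=np.array([np.cos(w),np.sin(w),0])
for z in (.0295,.0355): print("lug tip",proj(c,p+ex*.028-[0,0,z]))
to(.5498,.0454,.218,-.15)
```

```text
lug tip [315.52614978 225.06057927]
lug tip [315.50437488 222.6088637 ]
shift [63.2 91.4  0.1] turn -0.011 pose [ 0.5976 -0.0549  0.2181] rot [ 3.141e+00 -1.000e-03  2.981e+00] q6 -1.63 t 5.8
```

Request:
apply_moves(
  rows=[
    {"xyz": [31,46,0],"turn": -0.011},
    {"xyz": [32,46,0],"turn": 0},
    {"xyz": [0,0,0],"turn": 0},
    {"xyz": [0,0,40],"turn": 0},
    {"xyz": [0,0,40],"turn": 0},
    {"xyz": [0,0,25],"turn": 0},
    {"xyz": [0,0,13],"turn": 0},
    {"xyz": [0,0,0],"turn": 0},
    {"xyz": [0,0,0],"turn": 0},
    {"xyz": [0,0,0],"turn": 0},
  ],
)

```text
time: 7.05
tool_pos: [0.5501, 0.0469, 0.1018]
tool_rot: [3.141, 0.002, 2.995]
contact_force: [-0.3, -0.3, -0.8]
opening: 0.0218
```

Run:
```python
from h import *
to(.5498,.0454,.095,-.15); print(robot.observe()["contact_force"])
```

```text
shift [ 0.1 -1.5  6.8] turn 0.003 pose [0.5501 0.0469 0.1018] rot [3.141e+00 2.000e-03 2.995e+00] q6 -1.48 t 7.0
[-0.29201915 -0.31192767 -0.83161324]
```

Request:
apply_moves(
  rows=[
    {"xyz": [0,-1.5,0],"turn": 0},
    {"xyz": [0,0,7],"turn": 0},
    {"xyz": [0,0,7],"turn": 0},
    {"xyz": [0,0,7],"turn": 0},
    {"xyz": [0,0,0],"turn": 0},
    {"xyz": [0,0,0],"turn": 0},
  ],
)

```text
time: 7.8
tool_pos: [0.5492, 0.0454, 0.08]
tool_rot: [3.142, -0.0, 2.995]
contact_force: [-1.9, 0.3, 3.8]
opening: 0.0217
```

Request:
apply_moves(
  rows=[
    {"xyz": [0,0,4],"turn": 0},
    {"xyz": [0,0,4],"turn": 0},
    {"xyz": [0,0,4],"turn": 0},
    {"xyz": [0,0,1],"turn": 0},
    {"xyz": [0,0,0],"turn": 0},
  ],
)

```text
time: 8.43
tool_pos: [0.5493, 0.0454, 0.0677]
tool_rot: [3.142, 0.001, 2.995]
contact_force: [-4.1, 1.0, 11.3]
opening: 0.022
```

Request:
apply_moves(
  rows=[
    {"xyz": [0.7,0,0],"turn": 0.1},
    {"xyz": [0,0,0],"turn": 0.16},
    {"xyz": [0,0,0],"turn": 0.16},
    {"xyz": [0,0,0],"turn": 0.16},
    {"xyz": [0,0,0],"turn": 0.16},
    {"xyz": [0,0,0],"turn": 0.16},
    {"xyz": [0,0,0],"turn": 0.16},
    {"xyz": [0,0,0],"turn": 0.16},
    {"xyz": [0,0,0],"turn": 0.16},
    {"xyz": [0,0,0],"turn": 0.16},
  ],
)

```text
time: 9.68
tool_pos: [0.5498, 0.0451, 0.0678]
tool_rot: [3.138, 0.0, 1.45]
contact_force: [-1.8, -0.8, 9.0]
opening: 0.0215
```

Request:
apply_moves(
  rows=[
    {"xyz": [0,0,0],"turn": 0.03},
    {"xyz": [0,0,0],"turn": 0},
  ],
)

```text
time: 9.93
tool_pos: [0.5497, 0.0451, 0.0678]
tool_rot: [3.138, 0.0, 1.425]
contact_force: [-0.6, -1.2, 10.2]
opening: 0.0219
```

Request:
apply_moves(
  rows=[
    {"xyz": [0,0,-3],"turn": 0},
    {"xyz": [0,0,-3],"turn": 0},
    {"xyz": [0,0,-1],"turn": 0},
    {"xyz": [0,0,0],"turn": 0},
  ],
)

```text
time: 10.42
tool_pos: [0.5496, 0.0452, 0.0743]
tool_rot: [3.139, 0.0, 1.425]
contact_force: [0.7, -1.7, 6.5]
opening: 0.0215
```

Request:
apply_moves(
  rows=[
    {"xyz": [0,0,0],"turn": 0},
    {"xyz": [0,0,0],"turn": 0},
    {"xyz": [0,0,0],"turn": 0},
    {"xyz": [0,0,-50],"turn": 0},
    {"xyz": [0,0,-50],"turn": 0},
    {"xyz": [0,0,-50],"turn": 0},
    {"xyz": [0,0,0],"turn": 0},
  ],
  gripper=0.45,
)

```text
time: 11.3
tool_pos: [0.5505, 0.0455, 0.2278]
tool_rot: [3.133, -0.001, 1.425]
contact_force: [-0.8, -0.5, 0.2]
opening: 0.0412
```

Run:
```python
from h import *
# next: view canister 0 near (.563,.332): stand so that it lies tool +x
to(.62,.28,.226,-.15+0)
```

```text
shift [242.1  34.7   1.8] turn -1.567 pose [0.5505 0.0455 0.2278] rot [ 3.133e+00 -1.000e-03  1.425e+00] q6 0.09 t 11.3
```

Request:
apply_moves(
  rows=[
    {"xyz": [50,0,0],"turn": 0},
    {"xyz": [50,0,0],"turn": 0},
    {"xyz": [50,0,0],"turn": 0},
    {"xyz": [40,0,0],"turn": 0},
    {"xyz": [0,0,0],"turn": 0},
    {"xyz": [0,0,0],"turn": 0},
  ],
)

```text
time: 12.05
tool_pos: [0.5757, 0.233, 0.2225]
tool_rot: [-3.14, 0.001, 1.425]
contact_force: [0.5, -0.2, 0.8]
opening: 0.0413
```

Run:
```python
from h import *
c=cam("wrist"); cv2.imwrite("pics/w3.png",c["frame"])
np.savez("w3",mtx=c["mtx"],R=c["R"],t=c["t"])
u=proj(c,(.563,.332,.06)); x,y=u.astype(int); print(u)
t=cam("top")
x0,y0=max(x-50,0),max(y-38,0);print(x0,y0)
a=cv2.resize(c["frame"][y0:y0+75,x0:x0+100],(800,600),interpolation=cv2.INTER_CUBIC)
cv2.imwrite("pics/w3c.png",a)
```

```text
[280.69132276 107.18910143]
230 69
```

View pics/w3c.png

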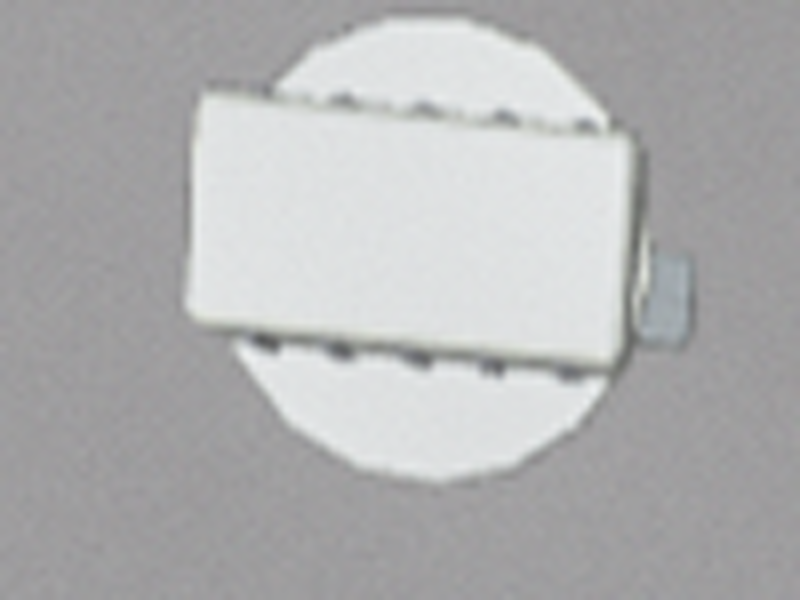

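Run:
```python
from h import *
c=dict(np.load("w3.npz"))
q=np.array([(198,92),(633,132),(623,366),(188,323)])/8+[229.5,68.5]
ctr,y=bar(c,q)
to(*ctr,.0465,y)
```

```text
centre [0.5648 0.3388] yaw -0.236 len [0.0429 0.0215]
shift [103.7 -26.7 176.7] turn -1.482 pose [0.576  0.2323 0.2232] rot [-3.141e+00  1.000e-03  1.424e+00] q6 0.41 t 12.2
```

Request:
apply_moves(
  rows=[
    {"xyz": [52,-13,0],"turn": 0},
    {"xyz": [52,-14,0],"turn": 0},
    {"xyz": [0,0,10],"turn": -0.185},
    {"xyz": [0,0,10],"turn": -0.185},
    {"xyz": [0,0,10],"turn": -0.185},
    {"xyz": [0,0,10],"turn": -0.185},
    {"xyz": [0,0,10],"turn": -0.185},
    {"xyz": [0,0,10],"turn": -0.185},
    {"xyz": [0,0,10],"turn": -0.185},
    {"xyz": [0,0,10],"turn": -0.185},
  ],
)

```text
time: 13.4
tool_pos: [0.565, 0.3389, 0.1435]
tool_rot: [-3.142, 0.0, 2.909]
contact_force: [0.2, 0.8, -0.4]
opening: 0.0412
```

Run:
```python
from h import *
to(.5648,.3388,.0465,-.236)
```

```text
shift [ 0.2 -0.1 97. ] turn 0.003 pose [0.565  0.3389 0.1435] rot [-3.142  0.     2.909] q6 -0.91 t 13.4
```

Request:
apply_moves(
  rows=[
    {"xyz": [0,0,35],"turn": 0},
    {"xyz": [0,0,35],"turn": 0},
    {"xyz": [0,0,26],"turn": 0},
    {"xyz": [0,0,0],"turn": 0},
    {"xyz": [0,0,0],"turn": 0},
  ],
)

```text
time: 14.02
tool_pos: [0.5656, 0.3399, 0.0491]
tool_rot: [3.14, 0.002, 2.904]
contact_force: [-0.0, -0.3, 0.1]
opening: 0.0413
```

Request:
apply_moves(
  rows=[
    {"xyz": [0,0,0],"turn": 0},
    {"xyz": [0,0,0],"turn": 0},
    {"xyz": [0,0,0],"turn": 0},
    {"xyz": [0,0,0],"turn": 0},
    {"xyz": [0,0,-40],"turn": 0},
    {"xyz": [0,0,-50],"turn": 0},
    {"xyz": [0,0,-50],"turn": 0},
    {"xyz": [0,0,-35],"turn": 0},
    {"xyz": [0,0,0],"turn": 0},
  ],
  gripper=0.1,
)

```text
time: 15.15
tool_pos: [0.5657, 0.3409, 0.2258]
tool_rot: [3.138, 0.005, 2.905]
contact_force: [-0.4, -0.3, -2.1]
opening: 0.0218
```

Run:
```python
from h import *
to(.5364,-.0435,.22,-.15)
```

```text
shift [ -61.7 -380.6    5.8] turn -0.087 pose [0.5657 0.3409 0.2258] rot [3.138 0.005 2.905] q6 -0.91 t 15.2
```

Request:
apply_moves(
  rows=[
    {"xyz": [-7,-44,0],"turn": 0},
    {"xyz": [-7,-44,0],"turn": 0},
    {"xyz": [-7,-44,0],"turn": 0},
    {"xyz": [-7,-44,0],"turn": 0},
    {"xyz": [-7,-44,0],"turn": 0},
    {"xyz": [-7,-44,0],"turn": 0},
    {"xyz": [-7,-44,0],"turn": 0},
    {"xyz": [-7,-44,0],"turn": 0},
    {"xyz": [-6,-29,0],"turn": -0.087},
    {"xyz": [0,0,0],"turn": 0},
  ],
)

```text
time: 16.4
tool_pos: [0.5345, -0.0463, 0.2207]
tool_rot: [3.141, -0.004, 2.989]
contact_force: [0.0, 0.5, -2.0]
opening: 0.0217
```

Run:
```python
from h import *
to(.536,-.0437,.102,-.15)
```

```text
shift [ -1.1   2.8 118.7] turn -0.003 pose [ 0.5345 -0.0463  0.2207] rot [ 3.141 -0.004  2.989] q6 -1.65 t 16.4
```

Request:
apply_moves(
  rows=[
    {"xyz": [0,0,0],"turn": 0},
    {"xyz": [-1,1,40],"turn": 0},
    {"xyz": [0,0,40],"turn": 0},
    {"xyz": [0,0,30],"turn": 0},
    {"xyz": [0,0,0],"turn": 0},
    {"xyz": [0,0,0],"turn": 0},
    {"xyz": [0,0,0],"turn": 0},
  ],
)

```text
time: 17.27
tool_pos: [0.5376, -0.0436, 0.1142]
tool_rot: [-3.142, 0.003, 2.992]
contact_force: [-0.2, 0.3, -1.2]
opening: 0.0216
```

Run:
```python
from h import *
to(.536,-.0437,.082,-.15)
```

```text
shift [ 1.5 -0.3 32.2] turn 0.001 pose [ 0.5376 -0.0436  0.1142] rot [-3.142e+00  3.000e-03  2.992e+00] q6 -1.64 t 17.3
```

Request:
apply_moves(
  rows=[
    {"xyz": [1.5,0,10],"turn": 0},
    {"xyz": [0,0,8],"turn": 0},
    {"xyz": [0,0,7],"turn": 0},
    {"xyz": [0,0,7],"turn": 0},
    {"xyz": [0,0,0],"turn": 0},
    {"xyz": [0,0,0],"turn": 0},
  ],
)

```text
time: 18.02
tool_pos: [0.5352, -0.0436, 0.0811]
tool_rot: [-3.142, 0.0, 2.992]
contact_force: [-1.9, 0.4, 3.2]
opening: 0.0217
```

Request:
apply_moves(
  rows=[
    {"xyz": [0,0,4],"turn": 0},
    {"xyz": [0,0,4],"turn": 0},
    {"xyz": [0,0,4],"turn": 0},
    {"xyz": [0,0,1],"turn": 0},
    {"xyz": [0,0,0],"turn": 0},
  ],
)

```text
time: 18.65
tool_pos: [0.5354, -0.0436, 0.0684]
tool_rot: [-3.142, 0.001, 2.992]
contact_force: [-3.2, -1.1, 9.1]
opening: 0.0218
```

Request:
apply_moves(
  rows=[
    {"xyz": [0.3,0,0],"turn": 0.13},
    {"xyz": [0,0,0],"turn": 0.16},
    {"xyz": [0,0,0],"turn": 0.16},
    {"xyz": [0,0,0],"turn": 0.16},
    {"xyz": [0,0,0],"turn": 0.16},
    {"xyz": [0,0,0],"turn": 0.16},
    {"xyz": [0,0,0],"turn": 0.16},
    {"xyz": [0,0,0],"turn": 0.16},
    {"xyz": [0,0,0],"turn": 0.16},
    {"xyz": [0,0,0],"turn": 0.16},
  ],
)

```text
time: 19.9
tool_pos: [0.5363, -0.0438, 0.0688]
tool_rot: [3.138, 0.0, 1.417]
contact_force: [-0.1, 0.6, 8.8]
opening: 0.0218
```

Request:
apply_moves(
  rows=[
    {"xyz": [0,0,0],"turn": 0},
    {"xyz": [0,0,-3],"turn": 0},
    {"xyz": [0,0,-3],"turn": 0},
    {"xyz": [0,0,-1],"turn": 0},
    {"xyz": [0,0,0],"turn": 0},
  ],
)

```text
time: 20.52
tool_pos: [0.5363, -0.0438, 0.0756]
tool_rot: [3.138, 0.0, 1.422]
contact_force: [0.8, 0.3, 5.3]
opening: 0.0222
```

Request:
apply_moves(
  rows=[
    {"xyz": [0,0,0],"turn": 0},
    {"xyz": [0,0,0],"turn": 0},
    {"xyz": [0,0,0],"turn": 0},
    {"xyz": [0,0,-50],"turn": 0},
    {"xyz": [0,0,-50],"turn": 0},
    {"xyz": [0,0,-50],"turn": 0},
    {"xyz": [0,0,0],"turn": 0},
  ],
  gripper=0.45,
)

```text
time: 21.4
tool_pos: [0.5368, -0.0439, 0.2287]
tool_rot: [3.133, 0.001, 1.422]
contact_force: [-1.2, -0.3, -0.9]
opening: 0.0416
```

Run:
```python
from h import *
to(.42,-.40,.24)
```

```text
shift [-369.5  -62.7  -11.3] turn 0.000 pose [ 0.5368 -0.0439  0.2287] rot [3.133e+00 1.000e-03 1.422e+00] q6 -0.08 t 21.4
```

Request:
apply_moves(
  rows=[
    {"xyz": [-46,-8,-2],"turn": 0},
    {"xyz": [-46,-8,-2],"turn": 0},
    {"xyz": [-46,-8,-2],"turn": 0},
    {"xyz": [-46,-8,-2],"turn": 0},
    {"xyz": [-46,-8,-2],"turn": 0},
    {"xyz": [-46,-8,-2],"turn": 0},
    {"xyz": [-46,-8,0],"turn": 0},
    {"xyz": [-46,-7,0],"turn": 0},
    {"xyz": [0,0,0],"turn": 0},
    {"xyz": [0,0,0],"turn": 0},
  ],
)

```text
time: 22.65
tool_pos: [0.4177, -0.3973, 0.2356]
tool_rot: [-3.14, -0.002, 1.421]
contact_force: [-0.4, -0.2, -0.2]
opening: 0.041
```

Run:
```python
from h import *
c=cam("wrist"); cv2.imwrite("pics/w4.png",c["frame"])
np.savez("w4",mtx=c["mtx"],R=c["R"],t=c["t"])
print(proj(c,(.39,-.314,.066)),proj(c,(.55,-.372,.11)))
```

```text
[266.5323413  131.19942408] [483.45322313 176.25183136]
```

View pics/w4.png

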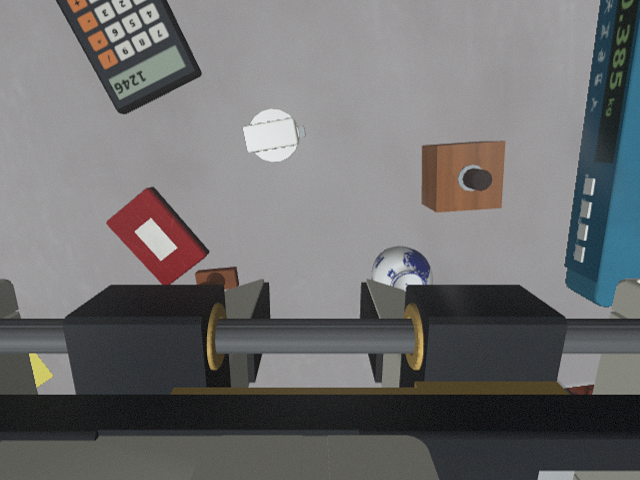

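Run:
```python
from h import *
f=cv2.imread("pics/w4.png")
a=cv2.resize(f[100:175,230:320],None,fx=4.4,fy=4.4,interpolation=cv2.INTER_CUBIC);b=cv2.resize(f[135:210,415:505],None,fx=4.4,fy=4.4,interpolation=cv2.INTER_CUBIC)
cv2.imwrite("pics/w4c.png",np.hstack([a,b]))
```

```text
(no output)
```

View pics/w4c.png

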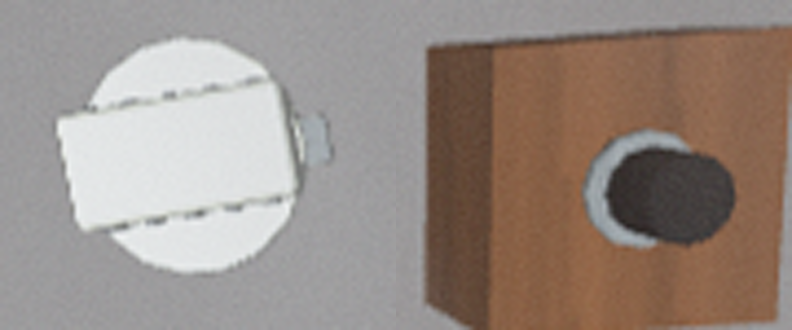

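Run:
```python
from h import *
c=dict(np.load("w4.npz"))
q=np.array([(60,120),(280,80),(296,192),(80,230)])/4.4+[229.6,99.6]
ctr,y=bar(c,q)
print("pin",pix(c,(470.5,177.8),.054),pix(c,(481.4,178.9),.076))
to(*ctr,.0485,y)
```

```text
centre [ 0.3925 -0.3175] yaw 0.019 len [0.0425 0.0206]
pin [ 0.5622432  -0.38022486  0.054     ] [ 0.56265571 -0.37916078  0.076     ]
shift [ 74.8 -37.  187.4] turn 1.403 pose [ 0.4181 -0.3969  0.2359] rot [-3.141e+00 -1.000e-03  1.422e+00] q6 -0.74 t 22.7
```

Request:
apply_moves(
  rows=[
    {"xyz": [38,-18,10],"turn": 0},
    {"xyz": [37,-19,10],"turn": -0.138},
    {"xyz": [0,0,10],"turn": -0.18},
    {"xyz": [0,0,10],"turn": -0.18},
    {"xyz": [0,0,10],"turn": -0.18},
    {"xyz": [0,0,10],"turn": -0.18},
    {"xyz": [0,0,10],"turn": -0.18},
    {"xyz": [0,0,10],"turn": -0.18},
    {"xyz": [0,0,10],"turn": -0.18},
    {"xyz": [0,0,10],"turn": -0.18},
  ],
)

```text
time: 23.95
tool_pos: [0.393, -0.3169, 0.1365]
tool_rot: [3.141, 0.0, 3.008]
contact_force: [-0.6, -0.9, -0.1]
opening: 0.0413
```

Request:
apply_moves(
  rows=[
    {"xyz": [0,0,0],"turn": -0.16},
    {"xyz": [0,0,0],"turn": 0},
    {"xyz": [0,0,0],"turn": 0},
  ],
)

```text
time: 24.32
tool_pos: [0.3928, -0.3178, 0.1369]
tool_rot: [-3.141, 0.0, -3.125]
contact_force: [0.6, 0.0, -0.3]
opening: 0.0416
```

Run:
```python
from h import *
to(.3925,-.3175,.0485,.019)
```

```text
shift [ 0.3  0.3 88.4] turn -0.003 pose [ 0.3928 -0.3178  0.1369] rot [-3.141  0.    -3.125] q6 -2.42 t 24.3
```

Request:
apply_moves(
  rows=[
    {"xyz": [0,0,35],"turn": 0},
    {"xyz": [0,0,35],"turn": 0},
    {"xyz": [0,0,18],"turn": 0},
    {"xyz": [0,0,0],"turn": 0},
    {"xyz": [0,0,0],"turn": 0},
    {"xyz": [0,0,0],"turn": 0},
  ],
)

```text
time: 25.08
tool_pos: [0.393, -0.3189, 0.0497]
tool_rot: [-3.14, 0.001, -3.124]
contact_force: [0.2, -0.2, 0.2]
opening: 0.0413
```

Request:
apply_moves(
  rows=[
    {"xyz": [0,0,0],"turn": 0},
    {"xyz": [0,0,0],"turn": 0},
    {"xyz": [0,0,0],"turn": 0},
    {"xyz": [0,0,0],"turn": 0},
    {"xyz": [0,0,-40],"turn": 0},
    {"xyz": [0,0,-50],"turn": 0},
    {"xyz": [0,0,-50],"turn": 0},
    {"xyz": [0,0,-35],"turn": 0},
    {"xyz": [0,0,0],"turn": 0},
  ],
  gripper=0.1,
)

```text
time: 26.2
tool_pos: [0.3933, -0.3194, 0.2262]
tool_rot: [-3.137, 0.004, -3.123]
contact_force: [0.4, -0.3, -2.2]
opening: 0.0217
```

Run:
```python
from h import *
to(.5228,-.1327,.22,-.15)
```

```text
shift [-132.9  184.3    6.2] turn 0.168 pose [ 0.3933 -0.3194  0.2262] rot [-3.137  0.004 -3.123] q6 -2.42 t 26.2
```

Request:
apply_moves(
  rows=[
    {"xyz": [-26,36,0],"turn": 0},
    {"xyz": [-26,36,0],"turn": 0},
    {"xyz": [-27,37,0],"turn": 0},
    {"xyz": [-27,37,0],"turn": 0},
    {"xyz": [-27,38,0],"turn": 0},
    {"xyz": [0,0,0],"turn": 0.168},
    {"xyz": [0,0,40],"turn": 0},
    {"xyz": [0,0,40],"turn": 0},
    {"xyz": [0,0,30],"turn": 0},
    {"xyz": [0,0,0],"turn": 0},
  ],
)

```text
time: 27.45
tool_pos: [0.5196, -0.1311, 0.1102]
tool_rot: [3.14, -0.008, 2.992]
contact_force: [0.3, 1.0, -1.8]
opening: 0.0217
```

Request:
apply_moves(
  rows=[
    {"xyz": [0,0,0],"turn": 0},
    {"xyz": [0,0,0],"turn": 0},
    {"xyz": [0,0,0],"turn": 0},
  ],
)

```text
time: 27.82
tool_pos: [0.5226, -0.1322, 0.1147]
tool_rot: [-3.141, 0.002, 2.992]
contact_force: [-0.3, -0.7, -1.2]
opening: 0.0216
```

Run:
```python
from h import *
to(.5225,-.1327,.082,-.15)
```

```text
shift [-0.  -0.5 32.7] turn 0.000 pose [ 0.5226 -0.1322  0.1147] rot [-3.141e+00  2.000e-03  2.992e+00] q6 -1.81 t 27.8
```

Request:
apply_moves(
  rows=[
    {"xyz": [0,-0.4,10],"turn": 0},
    {"xyz": [0,0,8],"turn": 0},
    {"xyz": [0,0,7],"turn": 0},
    {"xyz": [0,0,7],"turn": 0},
    {"xyz": [0,0,0],"turn": 0},
    {"xyz": [0,0,0],"turn": 0},
  ],
)

```text
time: 28.58
tool_pos: [0.5223, -0.1326, 0.0821]
tool_rot: [-3.141, 0.001, 2.992]
contact_force: [-0.3, -1.0, 2.6]
opening: 0.0213
```

Request:
apply_moves(
  rows=[
    {"xyz": [0,0,4],"turn": 0},
    {"xyz": [0,0,4],"turn": 0},
    {"xyz": [0,0,4],"turn": 0},
    {"xyz": [0,0,1],"turn": 0},
    {"xyz": [0,0,0],"turn": 0},
  ],
)

```text
time: 29.2
tool_pos: [0.5224, -0.1326, 0.0694]
tool_rot: [-3.141, 0.001, 2.992]
contact_force: [-0.3, -0.1, 9.3]
opening: 0.0218
```

Request:
apply_moves(
  rows=[
    {"xyz": [0,0,0],"turn": 0.13},
    {"xyz": [0,0,0],"turn": 0.16},
    {"xyz": [0,0,0],"turn": 0.16},
    {"xyz": [0,0,0],"turn": 0.16},
    {"xyz": [0,0,0],"turn": 0.16},
    {"xyz": [0,0,0],"turn": 0.16},
    {"xyz": [0,0,0],"turn": 0.16},
    {"xyz": [0,0,0],"turn": 0.16},
    {"xyz": [0,0,0],"turn": 0.16},
    {"xyz": [0,0,0],"turn": 0.16},
  ],
)

```text
time: 30.45
tool_pos: [0.5228, -0.133, 0.0697]
tool_rot: [3.139, 0.001, 1.417]
contact_force: [-0.8, -0.9, 8.5]
opening: 0.0215
```

Request:
apply_moves(
  rows=[
    {"xyz": [0,0,0],"turn": 0},
    {"xyz": [0,0,-3],"turn": 0},
    {"xyz": [0,0,-3],"turn": 0},
    {"xyz": [0,0,-1],"turn": 0},
    {"xyz": [0,0,0],"turn": 0},
  ],
)

```text
time: 31.08
tool_pos: [0.5227, -0.1329, 0.0763]
tool_rot: [3.14, 0.001, 1.422]
contact_force: [0.6, -2.1, 6.4]
opening: 0.0215
```

Request:
apply_moves(
  rows=[
    {"xyz": [0,0,0],"turn": 0},
    {"xyz": [0,0,0],"turn": 0},
    {"xyz": [0,0,0],"turn": 0},
    {"xyz": [0,0,-50],"turn": 0},
    {"xyz": [0,0,-50],"turn": 0},
    {"xyz": [0,0,-50],"turn": 0},
    {"xyz": [0,0,0],"turn": 0},
    {"xyz": [0,0,0],"turn": 0},
  ],
  gripper=0.45,
)

```text
time: 32.08
tool_pos: [0.5215, -0.1322, 0.2249]
tool_rot: [-3.14, -0.0, 1.422]
contact_force: [0.4, -0.1, -1.1]
opening: 0.0414
```

Run:
```python
from h import *
to(.58,-.055,.29,-.15)
c=cam("top"); 
cv2.imwrite("pics/t5.png",cv2.resize(c["frame"][95:275,240:480],(800,600),interpolation=cv2.INTER_CUBIC))
```

```text
shift [ 85.   46.4 -65.1] turn -1.570 pose [ 0.5215 -0.1322  0.2249] rot [-3.14  -0.     1.422] q6 -0.24 t 32.1
```

View pics/t5.png

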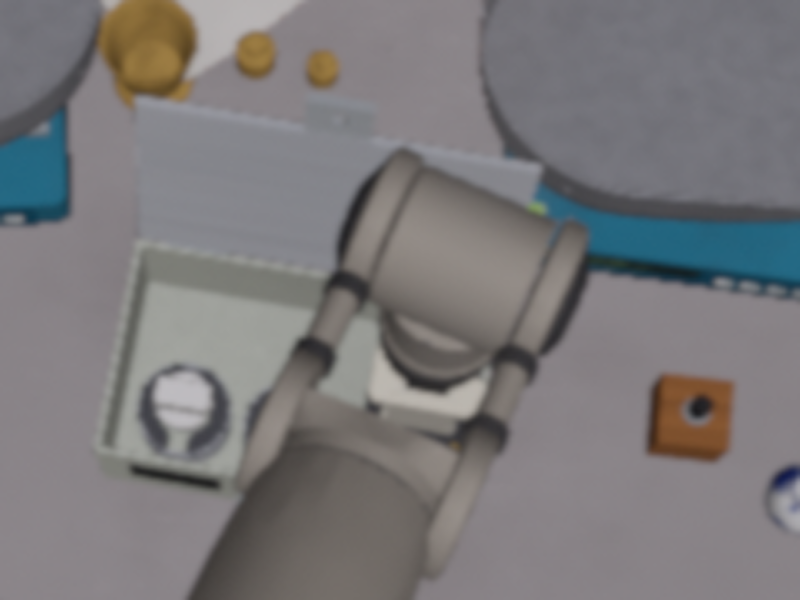

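Request:
apply_moves(
  rows=[
    {"xyz": [20,11,-30],"turn": 0},
    {"xyz": [20,11,-30],"turn": -0.17},
    {"xyz": [0,0,-30],"turn": -0.175},
    {"xyz": [0,0,-30],"turn": -0.175},
    {"xyz": [0,0,-25],"turn": -0.175},
    {"xyz": [0,0,0],"turn": -0.175},
    {"xyz": [0,0,0],"turn": -0.175},
    {"xyz": [0,0,0],"turn": -0.175},
    {"xyz": [0,0,0],"turn": -0.175},
    {"xyz": [0,0,0],"turn": -0.175},
  ],
  gripper=0,
)

```text
time: 33.38
tool_pos: [0.5495, -0.0961, 0.3686]
tool_rot: [3.141, -0.004, 2.998]
contact_force: [0.7, 0.0, -0.5]
opening: 0.0002
```

Run:
```python
from h import *
to(.595,-.053,.37,-.15)
```

```text
shift [-38.9  49.2  -1.4] turn 0.006 pose [ 0.5495 -0.0961  0.3686] rot [ 3.141 -0.004  2.998] q6 -1.74 t 33.4
```

Request:
apply_moves(
  rows=[
    {"xyz": [-19,25,0],"turn": 0.006},
    {"xyz": [-20,24,0],"turn": 0},
    {"xyz": [0,0,0],"turn": 0},
    {"xyz": [0,0,0],"turn": 0},
    {"xyz": [0,0,0],"turn": 0},
  ],
)

```text
time: 34.0
tool_pos: [0.5952, -0.0543, 0.3705]
tool_rot: [-3.142, -0.001, 2.985]
contact_force: [0.6, -0.7, 0.2]
opening: 0.0002
```

Run:
```python
from h import *
c=cam("wrist"); cv2.imwrite("pics/w6.png",c["frame"])
np.savez("w6",mtx=c["mtx"],R=c["R"],t=c["t"])
to(.74,-.0747,.37,-.15)
```

```text
shift [-146.2    2.4    0.7] turn -0.007 pose [ 0.5952 -0.0543  0.3707] rot [-3.142 -0.     2.985] q6 -1.63 t 34.0
```

View pics/w6.png

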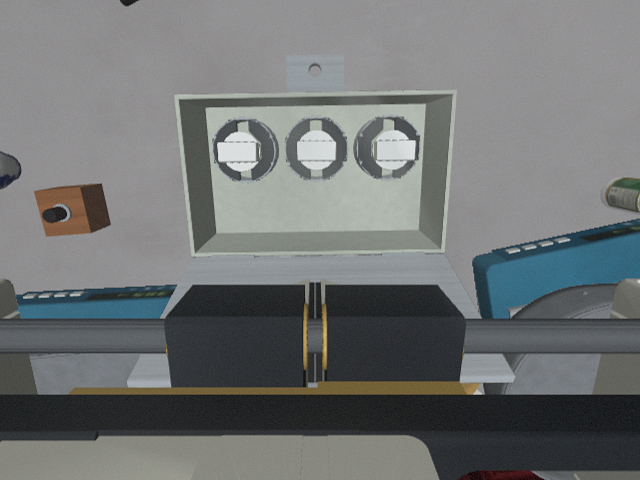

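Request:
apply_moves(
  rows=[
    {"xyz": [-40,0,0],"turn": 0},
    {"xyz": [-40,0,0],"turn": 0},
    {"xyz": [-40,1,0],"turn": 0},
    {"xyz": [-26,1,0],"turn": -0.007},
    {"xyz": [0,0,0],"turn": 0},
    {"xyz": [0,0,0],"turn": 0},
  ],
)

```text
time: 34.8
tool_pos: [0.7394, -0.0746, 0.371]
tool_rot: [3.142, -0.0, 2.992]
contact_force: [-0.2, -0.2, -0.5]
opening: 0.0003
```

Run:
```python
from h import *
o=robot.observe();print(np.round(o["qpos"],2))
S=np.array([.5661,-.048]);a=-.15;ux=np.array([np.cos(a),np.sin(a)])
p=o["tool_pos"];print("station x %.4f y %.4f z %.4f"%((p[:2]-S)@ux,(p[:2]-S)@[-ux[1],ux[0]],p[2]))
for t in (1.8,1.6,1.4,1.2,1,.8,.6,.4,.2,.1,0):
    r=.19; x=.09-r*np.cos(t)+.008*np.sin(t); z=.105+r*np.sin(t)+.008*np.cos(t)
    print(t,"centre x %.4f z %.4f"%(x+.0095,z),"tab end x %.4f z %.4f"%(.09-.216*np.cos(t)+.008*np.sin(t),.105+.216*np.sin(t)+.008*np.cos(t)))
c=cam("side"); cv2.imwrite("pics/s7.png",cv2.resize(c["frame"][120:315,260:520],(800,600),interpolation=cv2.INTER_CUBIC))
```

```text
[-0.2   0.85  0.24  0.    2.05 -1.62]
station x 0.1754 y -0.0004 z 0.3710
1.8 centre x 0.1505 z 0.2882 tab end x 0.1469 z 0.3135
1.6 centre x 0.1130 z 0.2947 tab end x 0.1043 z 0.3207
1.4 centre x 0.0751 z 0.2936 tab end x 0.0612 z 0.3192
1.2 centre x 0.0381 z 0.2850 tab end x 0.0192 z 0.3092
1 centre x 0.0036 z 0.2692 tab end x -0.0200 z 0.2911
0.8 centre x -0.0271 z 0.2469 tab end x -0.0547 z 0.2655
0.6 centre x -0.0528 z 0.2189 tab end x -0.0838 z 0.2336
0.4 centre x -0.0724 z 0.1864 tab end x -0.1058 z 0.1965
0.2 centre x -0.0851 z 0.1506 tab end x -0.1201 z 0.1558
0.1 centre x -0.0888 z 0.1319 tab end x -0.1241 z 0.1345
0 centre x -0.0905 z 0.1130 tab end x -0.1260 z 0.1130
```

View pics/s7.png

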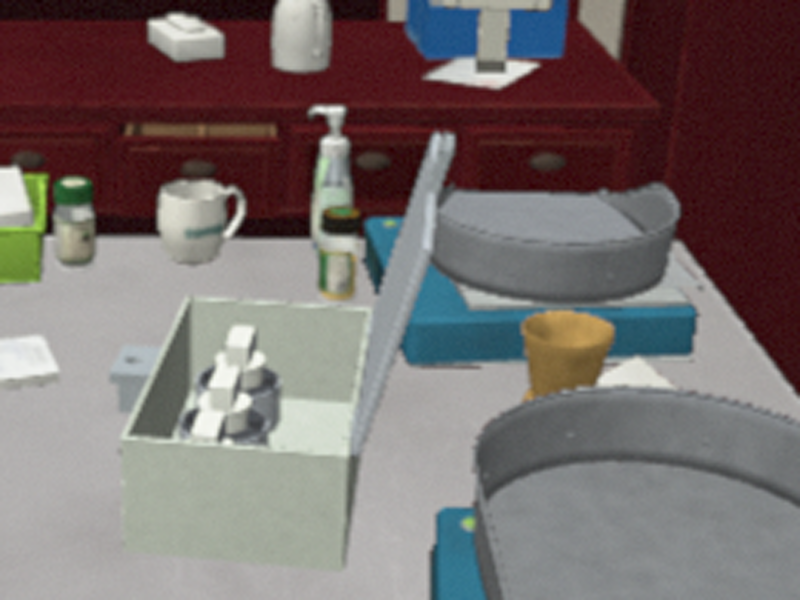

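Request:
apply_moves(
  rows=[
    {"xyz": [0,0,25],"turn": 0},
    {"xyz": [0,0,25],"turn": 0},
    {"xyz": [0,0,26],"turn": 0},
    {"xyz": [0,0,0],"turn": 0},
    {"xyz": [12,0,0],"turn": 0},
    {"xyz": [12,0,0],"turn": 0},
    {"xyz": [12,0,0],"turn": 0},
    {"xyz": [12,0,0],"turn": 0},
    {"xyz": [14,0,0],"turn": 0},
    {"xyz": [0,0,0],"turn": 0},
  ],
)

```text
time: 36.1
tool_pos: [0.6784, -0.065, 0.2982]
tool_rot: [-3.141, 0.004, 2.993]
contact_force: [0.8, 0.0, 0.9]
opening: 0.0005
```

Request:
apply_moves(
  rows=[
    {"xyz": [19,0,0.5],"turn": 0},
    {"xyz": [19,0,0.5],"turn": 0},
    {"xyz": [19,0,3],"turn": 0},
    {"xyz": [18,0,5.5],"turn": 0},
    {"xyz": [18,0,7],"turn": 0},
    {"xyz": [17,0,9],"turn": 0},
    {"xyz": [16,0,10.5],"turn": 0},
    {"xyz": [15,0,12],"turn": 0},
    {"xyz": [0,0,0],"turn": 0},
  ],
)

```text
time: 37.22
tool_pos: [0.5391, -0.0442, 0.2474]
tool_rot: [3.142, 0.0, 2.993]
contact_force: [-0.1, -0.6, -0.6]
opening: 0.0006
```

Run:
```python
from h import *
o=robot.observe()
S=np.array([.5661,-.048]);a=-.15;ux=np.array([np.cos(a),np.sin(a)])
p=o["tool_pos"];print("station x %.4f y %.4f z %.4f"%((p[:2]-S)@ux,(p[:2]-S)@[-ux[1],ux[0]],p[2]),o["contact_force"])
c=cam("side"); cv2.imwrite("pics/s8.png",cv2.resize(c["frame"][120:315,260:520],(600,450),interpolation=cv2.INTER_CUBIC))
```

```text
station x -0.0272 y -0.0002 z 0.2474 [-0.1055932  -0.62682245 -0.63463865]
```

View pics/s8.png

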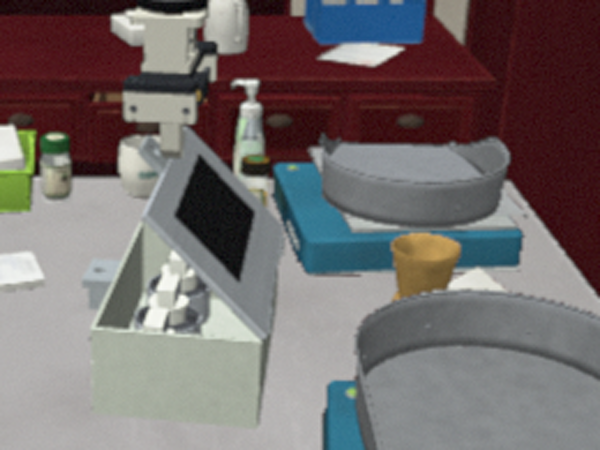

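Request:
apply_moves(
  rows=[
    {"xyz": [13.5,0,13.5],"turn": 0},
    {"xyz": [12,0,14.5],"turn": 0},
    {"xyz": [10.5,0,16],"turn": 0},
    {"xyz": [9,0,16.5],"turn": 0},
    {"xyz": [7.5,0,17.5],"turn": 0},
    {"xyz": [5,0,18.3],"turn": 0},
    {"xyz": [4,0,12],"turn": 0},
    {"xyz": [1.5,0,10],"turn": 0},
    {"xyz": [0,0,8],"turn": 0},
    {"xyz": [0,0,5],"turn": 0},
  ],
)

```text
time: 38.52
tool_pos: [0.4772, -0.0349, 0.115]
tool_rot: [3.141, -0.0, 2.993]
contact_force: [-0.8, -0.7, 1.2]
opening: 0.0007
```

Request:
apply_moves(
  rows=[
    {"xyz": [0,0,3],"turn": 0},
    {"xyz": [0,0,0],"turn": 0},
    {"xyz": [0,0,0],"turn": 0},
  ],
)

```text
time: 38.9
tool_pos: [0.4772, -0.0349, 0.1132]
tool_rot: [-3.142, 0.0, 2.993]
contact_force: [-3.5, 1.0, 7.5]
opening: 0.0004
```

Request:
apply_moves(
  rows=[
    {"xyz": [0,0,-30],"turn": 0},
    {"xyz": [-30,0,-40],"turn": 0},
    {"xyz": [-30,0,-10],"turn": 0},
    {"xyz": [0,0,0],"turn": 0},
    {"xyz": [0,0,0],"turn": 0},
    {"xyz": [0,0,0],"turn": 0},
  ],
  gripper=0.4,
)

```text
time: 39.65
tool_pos: [0.5354, -0.0435, 0.1917]
tool_rot: [3.141, -0.002, 2.993]
contact_force: [-0.7, -0.2, -0.0]
opening: 0.0364
```

Run:
```python
from h import *
c=cam("wrist"); cv2.imwrite("pics/w9.png",c["frame"])
np.savez("w9",mtx=c["mtx"],R=c["R"],t=c["t"])
u=proj(c,(.4557,-.032,.113)); print(u); x,y=u.astype(int)
print("w6",pix(dict(np.load("w6.npz")),(315,70),.103))
x0,y0=max(x-50,0),max(y-38,0);print(x0,y0)
cv2.imwrite("pics/w9c.png",cv2.resize(c["frame"][y0:y0+75,x0:x0+100],(800,600),interpolation=cv2.INTER_CUBIC))
```

```text
[314.73057488 122.64219852]
w6 [ 0.45545766 -0.03227107  0.103     ]
264 84
```

View pics/w9c.png

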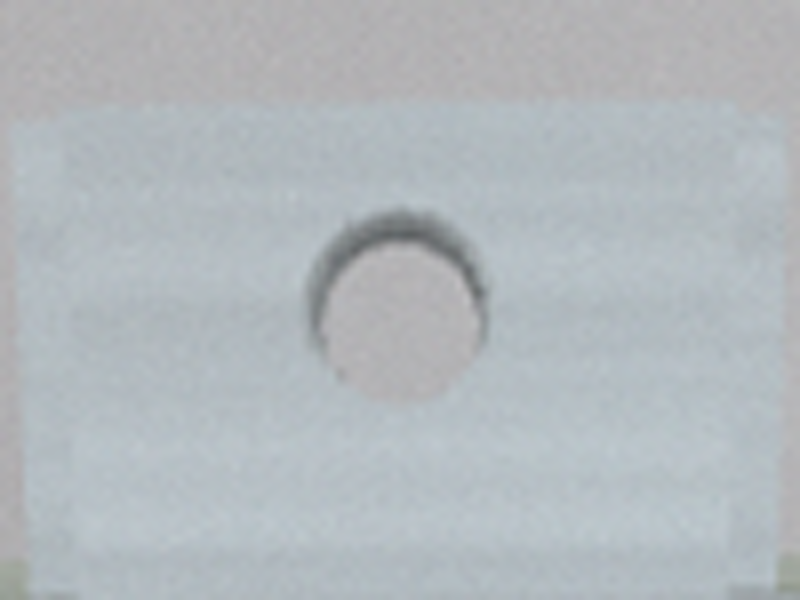

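Run:
```python
from h import *
c=dict(np.load("w9.npz")); print("hole",pix(c,(313.5,121.3),.113))
c=dict(np.load("w6.npz")); print("pin w6",pix(c,(63,213),.054),pix(c,(51,215),.076))
to(.645,-.385,.2,-.15)
```

```text
hole [ 0.45482673 -0.0326193   0.113     ]
pin w6 [ 0.56378869 -0.37710757  0.054     ] [ 0.56214521 -0.37704439  0.076     ]
shift [-158.8 -321.5   -8.1] turn 0.001 pose [ 0.5356 -0.0435  0.1919] rot [ 3.141e+00 -1.000e-03  2.993e+00] q6 -1.65 t 39.7
```

Request:
apply_moves(
  rows=[
    {"xyz": [-20,-40,-2],"turn": 0},
    {"xyz": [-20,-40,-2],"turn": 0},
    {"xyz": [-20,-40,-2],"turn": 0},
    {"xyz": [-20,-40,-2],"turn": 0},
    {"xyz": [-20,-40,0],"turn": 0},
    {"xyz": [-20,-40,0],"turn": 0},
    {"xyz": [-20,-40,0],"turn": 0},
    {"xyz": [-19,-42,0],"turn": 0},
    {"xyz": [0,0,0],"turn": 0},
    {"xyz": [0,0,0],"turn": 0},
  ],
)

```text
time: 40.95
tool_pos: [0.6456, -0.3852, 0.1997]
tool_rot: [3.14, -0.001, 2.993]
contact_force: [-0.6, 0.4, 0.1]
opening: 0.0368
```

Run:
```python
from h import *
c=cam("wrist"); np.savez("w10",mtx=c["mtx"],R=c["R"],t=c["t"])
u=proj(c,(.5625,-.379,.065)); print(u); x,y=u.astype(int)
x0,y0=max(x-50,0),max(y-38,0);print(x0,y0)
cv2.imwrite("pics/w10c.png",cv2.resize(c["frame"][y0:y0+75,x0:x0+100],(800,600),interpolation=cv2.INTER_CUBIC))
to(.5625,-.379,.2)
```

```text
[306.7257327  122.45613826]
256 84
shift [83.3 -6.7  0.3] turn 0.000 pose [ 0.6459 -0.3847  0.2003] rot [ 3.141e+00 -1.000e-03  2.993e+00] q6 -2.06 t 41.0
```

View pics/w10c.png

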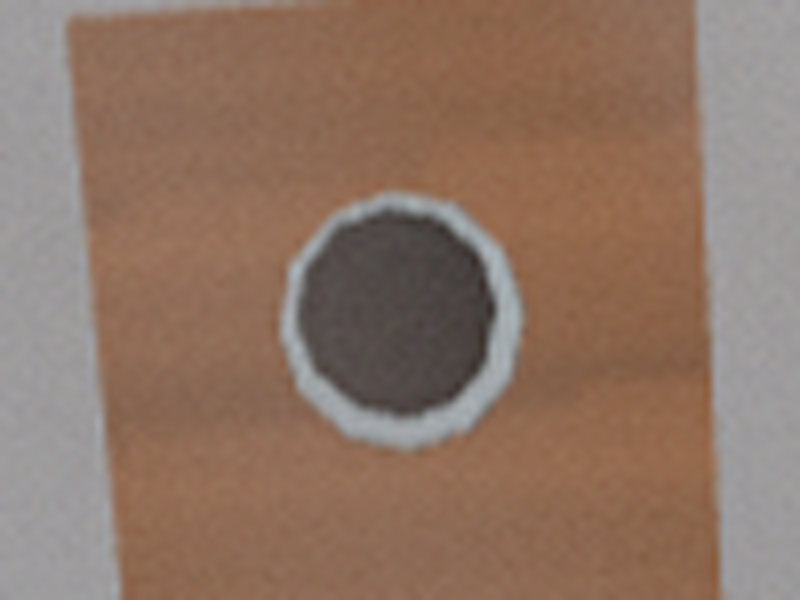

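Run:
```python
from h import *
c=dict(np.load("w10.npz")); a=pix(c,(305.1,122.4),.076);b=pix(c,(305.7,123.5),.054);print(a,b)
to(*((a+b)/2)[:2],.058)
```

```text
[ 0.56282557 -0.38002113  0.076     ] [ 0.56260595 -0.38003041  0.054     ]
shift [ 82.9  -7.6 142.3] turn 0.000 pose [ 0.6459 -0.3847  0.2003] rot [ 3.141e+00 -1.000e-03  2.993e+00] q6 -2.06 t 41.0
```

Request:
apply_moves(
  rows=[
    {"xyz": [41,-4,0],"turn": 0},
    {"xyz": [42,-3.6,0],"turn": 0},
    {"xyz": [0,0,40],"turn": 0},
    {"xyz": [0,0,40],"turn": 0},
    {"xyz": [0,0,30],"turn": 0},
    {"xyz": [0,0,15],"turn": 0},
    {"xyz": [0,0,0],"turn": 0},
    {"xyz": [0,0,0],"turn": 0},
    {"xyz": [0,0,0],"turn": 0},
  ],
)

```text
time: 42.12
tool_pos: [0.5635, -0.3814, 0.077]
tool_rot: [-3.14, 0.002, 2.993]
contact_force: [0.2, 0.4, -0.5]
opening: 0.0368
```

Run:
```python
from h import *
to(.5627,-.38,.057)
```

```text
shift [ 1.   1.3 20. ] turn 0.000 pose [ 0.5635 -0.3814  0.077 ] rot [-3.140e+00  2.000e-03  2.993e+00] q6 -2.13 t 42.1
```

Request:
apply_moves(
  rows=[
    {"xyz": [0.8,1,10],"turn": 0},
    {"xyz": [0,0,8.5],"turn": 0},
    {"xyz": [0,0,0],"turn": 0},
    {"xyz": [0,0,0],"turn": 0},
  ],
)

```text
time: 42.62
tool_pos: [0.5622, -0.3799, 0.0568]
tool_rot: [3.141, -0.0, 2.993]
contact_force: [-1.5, 0.4, -0.2]
opening: 0.0367
```

Request:
apply_moves(
  rows=[
    {"xyz": [0,0,0],"turn": 0},
    {"xyz": [0,0,0],"turn": 0},
    {"xyz": [0,0,0],"turn": 0},
    {"xyz": [0,0,0],"turn": 0},
    {"xyz": [0,0,0],"turn": 0},
  ],
  gripper=0.05,
  newtons=20,
)

```text
time: 43.25
tool_pos: [0.5623, -0.38, 0.0571]
tool_rot: [-3.141, 0.0, 2.993]
contact_force: [-0.4, -0.2, 1.5]
opening: 0.0173
```

Request:
apply_moves(
  rows=[
    {"xyz": [0,0,-30],"turn": 0},
    {"xyz": [0,0,-40],"turn": 0},
    {"xyz": [0,0,-40],"turn": 0},
    {"xyz": [0,0,-35],"turn": 0},
    {"xyz": [0,0,0],"turn": 0},
  ],
)

```text
time: 43.88
tool_pos: [0.5633, -0.3808, 0.2053]
tool_rot: [-3.138, 0.006, 2.993]
contact_force: [0.3, -0.5, -0.1]
opening: 0.0174
```

Run:
```python
from h import *
to(.4546,-.0325,.195,-.15)
```

```text
shift [159.1 328.4  10.3] turn 0.001 pose [ 0.5633 -0.3808  0.2053] rot [-3.138  0.006  2.993] q6 -2.13 t 43.9
```

Request:
apply_moves(
  rows=[
    {"xyz": [20,41,0],"turn": 0},
    {"xyz": [20,41,0],"turn": 0},
    {"xyz": [20,41,0],"turn": 0},
    {"xyz": [20,41,0],"turn": 0},
    {"xyz": [20,41,0],"turn": 0},
    {"xyz": [20,41,0],"turn": 0},
    {"xyz": [20,41,0],"turn": 0},
    {"xyz": [19,41,10],"turn": 0},
    {"xyz": [0,0,0],"turn": 0},
    {"xyz": [0,0,0],"turn": 0},
  ],
)

```text
time: 45.12
tool_pos: [0.4536, -0.0322, 0.1914]
tool_rot: [-3.141, -0.001, 2.993]
contact_force: [-0.4, -0.2, -0.2]
opening: 0.0175
```

Request:
apply_moves(
  rows=[
    {"xyz": [0,0,10],"turn": 0},
    {"xyz": [0,0,10],"turn": 0},
    {"xyz": [0,0,0],"turn": 0},
    {"xyz": [0,0,0],"turn": 0},
    {"xyz": [0,0,0],"turn": 0},
  ],
)

```text
time: 45.75
tool_pos: [0.4538, -0.0321, 0.1721]
tool_rot: [3.142, 0.001, 2.993]
contact_force: [-0.7, 0.5, -0.8]
opening: 0.0172
```

Run:
```python
from h import *
to(.4546,-.0325,.165,-.15)
```

```text
shift [-0.9 -0.3  7.1] turn 0.001 pose [ 0.4538 -0.0321  0.1721] rot [3.142e+00 1.000e-03 2.993e+00] q6 -1.66 t 45.8
```

Request:
apply_moves(
  rows=[
    {"xyz": [-0.9,-0.3,0],"turn": 0},
    {"xyz": [0,0,6],"turn": 0},
    {"xyz": [0,0,5],"turn": 0},
    {"xyz": [0,0,5],"turn": 0},
    {"xyz": [0,0,0],"turn": 0},
    {"xyz": [0,0,0],"turn": 0},
  ],
)

```text
time: 46.5
tool_pos: [0.4545, -0.0324, 0.1559]
tool_rot: [3.141, 0.0, 2.993]
contact_force: [0.5, -0.3, -0.2]
opening: 0.0168
```

Request:
apply_moves(
  rows=[
    {"xyz": [0,0,6],"turn": 0},
    {"xyz": [0,0,6],"turn": 0},
    {"xyz": [0,0,6],"turn": 0},
    {"xyz": [0,0,6],"turn": 0},
    {"xyz": [0,0,0],"turn": 0},
    {"xyz": [0,0,0],"turn": 0},
  ],
)

```text
time: 47.25
tool_pos: [0.4545, -0.0324, 0.132]
tool_rot: [3.142, 0.0, 2.993]
contact_force: [-0.1, -0.4, -0.9]
opening: 0.0174
```

Request:
apply_moves(
  rows=[
    {"xyz": [0,0,6],"turn": 0},
    {"xyz": [0,0,5],"turn": 0},
    {"xyz": [0,0,2],"turn": 0},
    {"xyz": [0,0,0],"turn": 0},
    {"xyz": [0,0,0],"turn": 0},
  ],
)

```text
time: 47.88
tool_pos: [0.4544, -0.0324, 0.1198]
tool_rot: [-3.142, 0.001, 2.993]
contact_force: [-3.3, 0.4, 12.2]
opening: 0.0172
```

Seated (contact at the expected height). Release, back off and check.

Request:
apply_moves(
  rows=[
    {"xyz": [0,0,0],"turn": 0},
    {"xyz": [0,0,0],"turn": 0},
    {"xyz": [0,0,0],"turn": 0},
    {"xyz": [0,0,-30],"turn": 0},
    {"xyz": [0,0,-40],"turn": 0},
    {"xyz": [-40,0,-20],"turn": 0},
    {"xyz": [-40,0,0],"turn": 0},
    {"xyz": [0,0,0],"turn": 0},
    {"xyz": [0,0,0],"turn": 0},
  ],
  gripper=0.4,
)

```text
time: 49.0
tool_pos: [0.5325, -0.0441, 0.2081]
tool_rot: [3.141, -0.002, 2.993]
contact_force: [0.3, -0.1, -0.3]
opening: 0.0366
```

Run:
```python
from h import *
c=cam("wrist"); cv2.imwrite("pics/w11.png",c["frame"])
print(proj(c,(.455,-.0325,.117)),proj(c,(.455,-.0325,.139)),robot.observe()["contact_force"])
```

```text
[315.24731846 127.11697426] [315.3245336  125.67986522] [0.0054753  0.04076462 0.65101097]
```

View pics/w11.png

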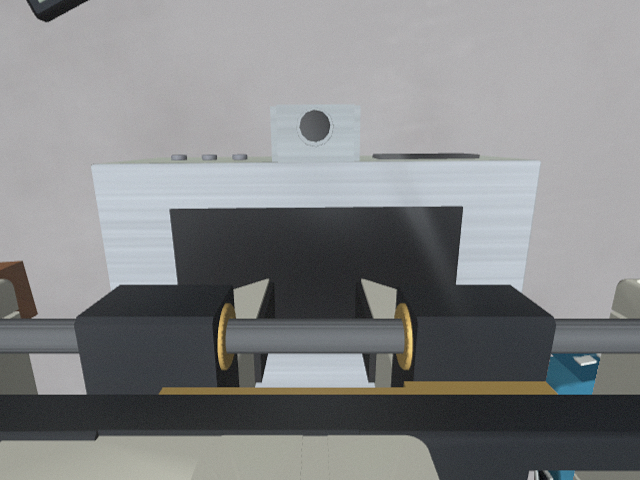

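Cover is shut, and the pin knob sits at (315,126), exactly where a seated pin is predicted. Handing in.

```bash
python3 -c "
from cell import robot
print(robot.hand_in())"
```

```text
the job is handed in; nothing more can be done
None
```

The job is done and handed in at about 49 s of the 210 s allowed. `hand_in` reports no verdict, so I don't know the judged result.

- **Canisters:** three were on the table, and each is locked in its own socket (left, middle, right). The wrist picture before closing the cover showed all three grip bars along the socket row. After each turn the spring force fell from about 10 N to between 5 and 8 N as the canister rose into its catch.
- **Cover:** I pushed it over from behind and followed it down at roughly 0.8 rad/s. It ended shut with the fingertips at 113 mm and 7.5 N.
- **Pin:** it went in without resistance and met 12 N where the head sits, with the tip at about 71 mm. After release the last wrist picture showed the knob at pixel (315, 126), within a pixel of where a seated, upright pin should appear.

No bystander was touched that I noticed, though I took no last picture of the jars and stamp. No check failed or disagreed beyond 1–3 mm. I viewed 16 pictures, two over the budget of 14.

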